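# Hang a solder reel in the reel stand and close the bail

## Robot

A 6-joint arm with a two-finger parallel gripper is mounted at the origin on a cart in front of the work surface, level with it; the furniture and walls round the work are solid. World frame = base frame: x ahead of the robot, y to its left, z up, the work surface at z = 0. Lengths are in mm, angles in rad, forces in N, time in s.
With the tool pointing down it reaches from about 350 to 775 mm from the base axis. Payload 7.3 kg.
Tool frame: the origin (TCP) lies midway between the tips of the shut fingers; the grasp point (between the pads) lies 19 mm behind it; z points along the fingers, y is the line along which they close (so a half turn about z gives the same grasp; the last joint's range is limited). The gripper opens to 92 mm and grips with 3 to 60 N. Pads are 19 mm wide; open, the fingers measure 130 mm over their backs; the gripper's body (75 mm by 190 mm) begins 47 mm behind the grasp point.
Start: joints at [-1.275, 0.342, 1.524, -0, 1.275, -0.146], TCP at [224.497, -474.601, 226.741] pointing down, gripper open.
Joint ranges: [-2.53, 2.53], [-0.77, 2.02], [0.04, 2.7], [-1, 4.14], [0.28, 2.66], [-3.11, 3.11]. Speed limits (rad/s): [2.57, 2.57, 3.14, 3.14, 3.14, 3.14].

## Interface

Orientations are given as [roll, pitch, yaw] about the fixed x, y, z axes, in that order (R = Rz(yaw) Ry(pitch) Rx(roll)).
In Python, from plant import bot gives the robot as it stands.
- The arm moves only by the tool jog_arm, never from a script. Its arguments are lists of equal length, an entry for each row: "dp": the shift along the tool's x, y, z in m, a list of three; "twist": the turn about the tool's z in degrees. A call has 1 to 10 rows; each row shifts and turns the commanded pose from where the row before left it, along the tool's axes as they then stand; what a row does not reach is not made up. A row lasts 1/8 s, in which the tool goes at most 62.5 mm and 10.7 degrees, less where a joint would pass 70% of its speed; a pose out of reach is approached as far as the arm can. A call is refused whole if a number of a shift passes 0.0625 or a number of a turn 10.7, either way. A call with a gripper value outside its range is refused whole. "jaw" is the finger opening in m, from 0 to 0.0918, set as the call begins (left out, the last holds). The fingers move at their own pace and stop on an object; the grip force is fixed at half the most. Time passes only in rows, so rows that do not move let the fingers close. It gives the time, the measured TCP pose, the force, the opening and the grip force at its end, in the units of the state.
- bot.get_obs(): the state, without advancing time (a new reading comes with each control period).
- bot.capture(name): name is "scene" or "side" or "wrist"; returns the picture (420x560x3 uint8, blue, green, red); there is no depth.
- bot.camera_params(name): a dict with "fx", "fy", "cx", "cy" (pixels), "R" (3x3) and "t" (3): a world point X has camera coordinates R X + t. Camera axes: x right, y down, z forward; pixel columns grow to the right and rows downward; lengths in mm; the calibration is good to about 2 mm. A picture is of the moment at which its call begins: read the wrist's pose just before it. camera_params takes no time and is no camera call; for the wrist camera it gives the pose at the moment of the call.
- bot.close_job(): hands the job in; it is judged then, once.
Trained networks look in the newest picture that a camera, given by its name, has taken for a name from the list of things; names that differ only in an ending like _2 or _b are one class to them, and where a whole thing is asked for, a point or a joint stands for the part that bears it (a point fixed in the world has none). Each returns a list of dicts, best first, with "confidence" (0 to 1); they miss things now and then, are a little off and sometimes report something else, mostly with a low value. They report only what shows in the picture. A call takes as long as a camera call.
- bot.find_in(camera, label): "bbox" ([centre column, centre row, width, height] in pixels, round what is visible of it).
- bot.masks_of(camera, label): "pixels" (420x560 bool, what is visible of it) and "bbox" ([centre column, centre row, width, height] in pixels, round what is visible of it).
The state is a dict: "time": time; "joint_positions": joint angles; "dq": joint speeds; "tau": joint torques, N m; "tool_pos": TCP position; "tcp_rot": TCP orientation; "contact_force": force on the tool from outside, world axes, zero at the start; "moment": the same for the moment, N m; "grip_width": finger opening in mm; "finger_force": force on a finger pad.
Only numpy, scipy, OpenCV 4.12 (cv2) and the standard library are available. Lean on these libraries where they do the work, as an engineer would, in place of code of your own. Each camera call takes 0.05 s, during which the arm holds its last target. There are 200 camera calls.

## Task

Put the solder reel into the reel stand: lower its axle gently into the two open slots, feeling for them because the slotted carriage is clamped wherever the last user left it, until both axle ends sit fully home at the bottom of their slots. Never force the reel against the stand or drop it in. Then swing the wire bail over until it lies fully closed across the axle, let go, and leave the other things on the bench where they are.

Things in the scene. Friction and masses are not known exactly. Their poses are not given: they have to be found in the camera images.
- reel_center (a point): Centre of the solder reel on its axle, 32 mm above the bench at the start. Axes: y along the axle, z up at the start. The spool of bright wire is clamped between two grey eight-sided plates, 64 mm across flats, outer faces 54 mm apart: pinch it from above across these faces near the plates' upper edge, above axle and hub nuts. It may turn about its axle without harm.
- reel: The whole solder reel, about 0.5 kg; origin at the middle of its underside, 32 mm below the axle. The steel axle is 8 mm thick and 156 mm long; hub nuts on it, 13 mm across, stand 6 mm out of the plates; brass collars, 15 mm across, sit 47 to 52 mm from the centre and go between the stand's cheeks.
- axle_end_a (a point): Tip of the axle at the reel's +y end, on the axle's centre line, 78 mm from the reel's centre
- axle_end_b (a point): Tip of the axle at the reel's -y end, 78 mm from the reel's centre
- stand: Grey wire-reel stand fixed to the bench, base 156 x 176 mm. Origin at bench height, z up, y along the axle when the reel hangs in it, -x towards a small wire eye (86 mm from the origin, 62 mm high), +x towards the bail's pivot posts. On two guide rods along x it carries a bright steel carriage with two slotted upright cheeks.
- cheek_top (a point): Fixed point of the stand at cheek-top height, 90 mm above the bench, at stand x = y = 0. The two cheeks are flat-topped steel plates, 7 mm thick, inner faces at y = -55 and +55 mm. In each is a slot 11 mm wide, open at the top with 1.5 mm bevels, its flat bottom 60 mm above the bench. Each cheek reaches 42 mm from its slot's middle towards the eye and 18 mm the other way.
- stand_seat (a point): Fixed point of the stand, axes as the stand's: y = 0, 64 mm above the bench (the height of a fully seated axle's centre line), at stand x = +18 mm, the rear end of the carriage's travel. The carriage is clamped so that both slots lie at one unmeasured place 0 to 36 mm from here towards the eye (-x): find them by feel or sight. It does not slide when pushed lightly.
- bail (a joint): Retaining bail, a U of 6 mm steel wire with arms just outside the cheeks (y = -68.5 and +68.5 mm). Angle in rad: 0 = closed on its stop, lying level across the axle (arms 1.5 to 2 mm above a seated axle, blocked by one not home); about 2 = swung up and back, open. It stays where it is left and takes about 1 N at the bar to swing.
- bail_bar (a point): Centre of the black rubber sleeve (13 mm thick, 70 mm long) on the bail's cross bar, 118 mm from the pivot. At angle a it is at stand x = 50 - 118 cos a mm, height 72.5 + 118 sin a mm above the bench.
- bail_pivot (a point): Pivot axis of the bail, at its middle: stand x = +50 mm, y = 0, 72.5 mm above the bench; the axis runs along the stand's y
- flux_bottle: bystander: small white dropper bottle with a red spout, 51 mm across, 140 mm tall
- cutters: bystander: diagonal cutters with green handles lying flat, 138 mm long
- tape: bystander: roll of black tape lying flat, 62 mm across, 19 mm high
- adapter: bystander: black plug-in power adapter, 32 x 64 x 26 mm
- brush: bystander: black anti-static brush lying flat, 152 mm long
- jar: bystander: white jar with a blue cap, 56 mm across, 104 mm tall
- connector: bystander: small black connector, 18 x 34 x 15 mm

How it is judged (in metres and radians):
On the way:
1. the reel's axle is bottomed in both slots while the bail is still open (z of axle_end_a in the frame of stand_seat between -0.003 and 0.002 m and z of axle_end_b in the frame of stand_seat between -0.003 and 0.002 m and x of reel_center in the frame of stand_seat between -0.04 and 0.004 m and y of reel_center in the frame of stand_seat between -0.006 and 0.006 m and angle between the y axis of reel_center and the y axis of stand_seat, either way round below 0.06 rad and value of joint bail above 1 rad), for 0.2 s.
At the end, for the whole second after the job is handed in: Both axle ends lie within 2 mm of the bottomed height in their slots (collars between the cheeks, axle along the slots' common line), the bail is closed to within 0.08 rad of its stop, and the reel is at rest (z of axle_end_a in the frame of stand_seat between -0.003 and 0.002 m and z of axle_end_b in the frame of stand_seat between -0.003 and 0.002 m and x of reel_center in the frame of stand_seat between -0.04 and 0.004 m and y of reel_center in the frame of stand_seat between -0.006 and 0.006 m and angle between the y axis of reel_center and the y axis of stand_seat, either way round below 0.06 rad and value of joint bail below 0.08 rad and linear speed of reel below 0.03 m/s); the robot touches nothing.
It fails at once if the reel is forced against the stand (more than 30 N between reel and stand) (contact force between reel and stand above 30 N).
It fails at once if the reel falls into the stand (faster than 0.3 m/s at the slots) (linear speed of reel above 0.3 m/s and horizontal distance between reel_center and cheek_top below 0.035 m and z of reel_center in the frame of stand_seat below 0.026 m).
It fails at once if a bystander is pushed more than 30 mm away (distance of any of flux_bottle, cutters, tape, adapter, brush, jar, connector from where it was at the start of the episode above 0.03 m).
It also fails if it takes over 72 s, if anything falls off the work surface, if the arm or the gripper's body presses on something with over 40 N, if the wrist force passes 120 N, or if a joint passes its speed limit or range.

## Working session

There is one attempt and no reset: what is moved stays moved. The work goes in short steps, Python scripts to look and compute and a tool call to move; the robot and the scene stay as the last step left them, time stands still between calls to the robot, and variables do not carry over. Pictures are saved under pics/ and viewed, at most 10 in all, crops included, and the job is handed in when it is done.

Besides the shell and the picture viewer there is one more tool, called after "Request:" as name(argument=value, ...), one argument or row to a line, values as JSON. jog_arm: Moves the arm, as the interface text tells. Its arguments: {"type":"object","properties":{"dp":{"type":"array"},"twist":{"type":"array"},"jaw":{"type":"number"}},"required":["dp","twist"]}

```bash
mkdir -p pics; ls
cat > h.py <<'E'
import numpy as np, cv2
from plant import bot
def proj(c,X):
    X=np.atleast_2d(X); p=X@np.array(c['R']).T+np.array(c['t']).ravel()
    return np.c_[c['fx']*p[:,0]/p[:,2]+c['cx'],c['fy']*p[:,1]/p[:,2]+c['cy']]
def ray(c,u,v,z):
    R=np.array(c['R']);o=-R.T@np.array(c['t']).ravel()
    d=R.T@np.array([(u-c['cx'])/c['fx'],(v-c['cy'])/c['fy'],1]); return o+d*(z-o[2])/d[2]
E
python3 - <<'E'
from h import *
o=bot.get_obs();print({k:np.round(v,3) for k,v in o.items()})
a=[]
for n in("scene","side"):
    im=bot.capture(n);cv2.imwrite(f"pics/{n}0.png",im)
    c=bot.camera_params(n);R=np.array(c['R']);print(n,np.round(-R.T@np.array(c['t']).ravel()),c['fx'],np.round(R[2],2))
    for l in("reel","stand","bail","axle_end_a","bail_bar","flux_bottle","cutters","tape","adapter","brush","jar","connector"):
        print(l,[(np.round(d['bbox']).astype(int).tolist(),round(d['confidence'],2)) for d in bot.find_in(n,l)[:2]])
E
```

```text
pics
{'time': np.float64(0.0), 'joint_positions': array([-1.275,  0.343,  1.525,  0.   ,  1.275, -0.146]), 'dq': array([ 0.   , -0.001,  0.   ,  0.001, -0.   , -0.   ]), 'tau': array([ 1.0000e-03, -4.3125e+01, -2.4422e+01,  7.2000e-02,  5.6000e-02,
       -0.0000e+00]), 'tool_pos': array([ 224.386, -474.186,  226.039]), 'tcp_rot': array([-3.14 , -0.   ,  0.442]), 'contact_force': array([-0.054, -0.183,  0.181]), 'moment': array([ 0.025, -0.025,  0.029]), 'finger_force': np.float64(0.0), 'grip_width': np.float64(91.815)}
scene [-139.  494.  714.] 488.59339634231617 [ 0.6  -0.52 -0.6 ]
reel [([314, 220, 27, 32], 0.94), ([279, 186, 23, 48], 0.19)]
stand [([237, 259, 122, 98], 0.95), ([208, 244, 74, 71], 0.53)]
bail [([209, 244, 76, 71], 0.94)]
axle_end_a [([316, 218, 28, 34], 0.92)]
bail_bar [([209, 242, 76, 72], 0.6)]
flux_bottle [([277, 184, 23, 55], 0.61)]
cutters []
tape [([261, 219, 30, 26], 0.91)]
adapter [([300, 173, 22, 18], 0.85)]
brush [([236, 258, 127, 101], 0.72), ([406, 218, 18, 13], 0.6)]
jar [([274, 170, 18, 45], 0.63)]
connector [([237, 260, 127, 104], 0.52), ([250, 203, 10, 12], 0.46)]
side [ -95. -873.  521.] 468.0147290373354 [ 0.54  0.74 -0.4 ]
reel [([284, 249, 67, 34], 0.68)]
stand [([240, 195, 93, 103], 0.7), ([284, 249, 66, 32], 0.6)]
bail [([215, 167, 44, 42], 0.84)]
axle_end_a [([284, 249, 62, 32], 0.63)]
bail_bar []
flux_bottle [([329, 227, 22, 44], 0.78)]
cutters [([248, 263, 47, 26], 0.64)]
tape [([307, 233, 25, 14], 0.87), ([283, 248, 64, 33], 0.43)]
adapter [([387, 258, 21, 22], 0.78)]
brush [([294, 306, 50, 48], 0.89)]
jar []
connector [([240, 197, 95, 104], 0.56), ([221, 173, 47, 58], 0.37)]
```

Run:
```python
import cv2,numpy as np
a=cv2.imread('pics/scene0.png')[150:330,150:430];b=cv2.imread('pics/side0.png')[130:340,160:430]
cv2.imwrite('pics/a.png',cv2.resize(a,None,fx=2.8,fy=2.8,interpolation=cv2.INTER_CUBIC))
cv2.imwrite('pics/b.png',cv2.resize(b,None,fx=2.8,fy=2.8,interpolation=cv2.INTER_CUBIC))
```

```text
(no output)
```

View pics/a.png

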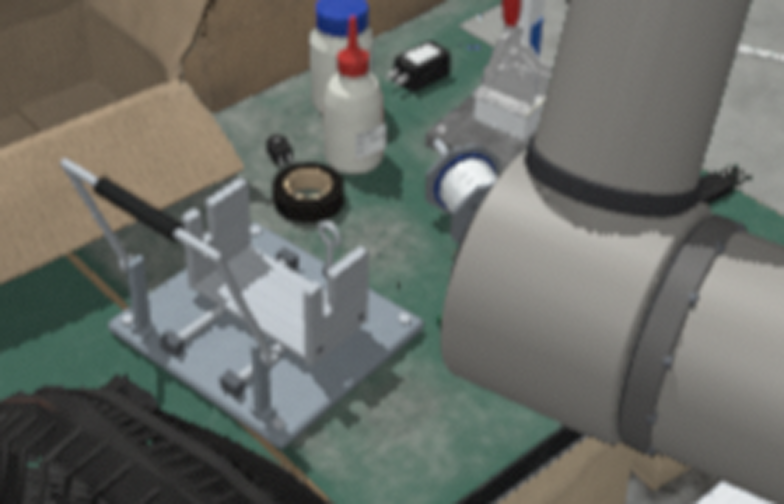

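View pics/b.png

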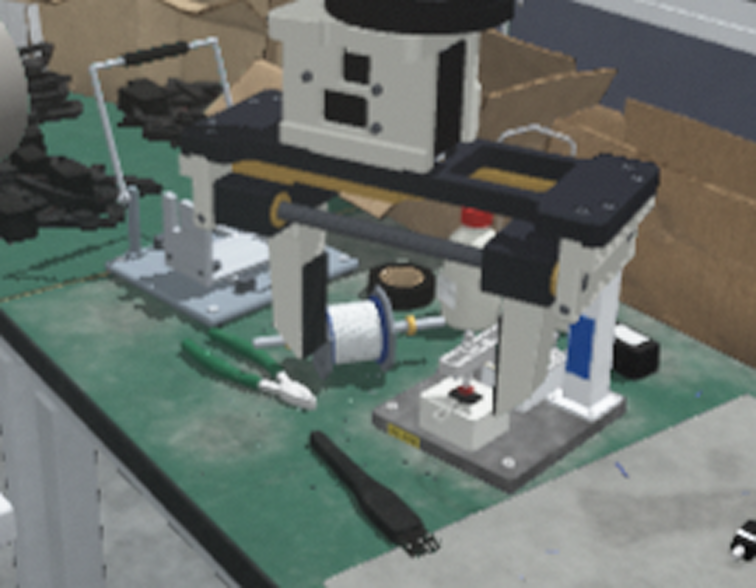

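Scene: the stand base corners are at about (110,325), (285,445), (422,330) and (250,228) in the 2.8x crop. The bail is open at the left, and the reel is partly hidden by the arm. Side: the reel axle tips are at about (255,343) and (455,320), with the cutters to its left and a fixture to its right.

Run:
```python
from h import *
from scipy.optimize import least_squares
c=bot.camera_params('scene');s=bot.camera_params('side')
A=lambda x,y:(150+x/2.8,150+y/2.8); B=lambda x,y:(160+x/2.8,130+y/2.8)
print('corners z0..8');
for p in [(110,325),(285,445),(422,330),(250,228)]: print(np.round(ray(c,*A(*p),6),1))
e1,e2=[ray(s,*B(*p),32) for p in [(255,343),(455,320)]]
print('axle',e1,e2,np.linalg.norm(e1-e2),(e1+e2)/2,np.degrees(np.arctan2(*(e1-e2)[1::-1])))
# fit stand: x,y,yaw, bail angle, base height
h=6
def pts(q):
    x,y,w,a=q
    P=np.array([[78,-88,h],[78,88,h],[-78,-88,h],[-78,88,h],[50-118*np.cos(a),0,72.5+118*np.sin(a)]])
    C,S=np.cos(w),np.sin(w); return np.c_[x+C*P[:,0]-S*P[:,1],y+S*P[:,0]+C*P[:,1],P[:,2]]
best=None
for w0 in np.arange(-3,3.2,.5):
  # scene corners unordered: +x side are first two; left one is 'y=+-88'
  for sw in (0,1):
    o=[A(110,325),A(285,445)] ; q=[A(250,228),A(422,330)]
    if sw:o=o[::-1];q=q[::-1]
    U=np.array(o+q+[A(142,210)]); 
    V=np.array(B(155,53))
    f=lambda z:np.r_[(proj(c,pts(z))-U).ravel(),proj(s,pts(z)[4]).ravel()-V]
    r=least_squares(f,[300,100,w0,2])
    if best is None or r.cost<best.cost:best=r
print(best.x,best.cost,np.round(best.fun,1))
for l in("flux_bottle","tape","adapter","cutters","brush"):
    for d in bot.find_in('side',l)[:1]: u,v,w,hh=d['bbox'];print(l,np.round(ray(s,u,v+hh*.3,5)))
```

```text
corners z0..8
[527.5 155.    6. ]
[354.5 127.6   6. ]
[375.4 -16.8   6. ]
[549.4   9.7   6. ]
axle [ 368.47103287 -108.5304263    32.        ] [ 522.13247313 -164.5702937    32.        ] 163.5613186574831 [ 445.301753 -136.55036    32.      ] 159.96323863996722
[452.1926508   68.59327355  -4.5541771    2.01750393] 10.478368879120486 [-1.7  1.2 -1.3  1.6  1.  -1.2  1.2 -1.8  0.5  0.4  0.8  2.1]
flux_bottle [ 582. -119.    5.]
tape [547. -77.   5.]
adapter [ 615. -276.    5.]
cutters [ 346. -131.    5.]
brush [ 326. -324.    5.]
```

Request:
jog_arm(
  dp=[
    [0.034,-0.021,0],
    [0.034,-0.021,0],
    [0.034,-0.021,0],
    [0.034,-0.021,0],
    [0.034,-0.021,0],
    [0.034,-0.021,0],
    [0.034,-0.021,0],
    [0.034,-0.021,0],
    [0.034,-0.021,0],
    [0.034,-0.021,0],
  ],
  twist=[0,0,0,0,0,0,0,0,0,0],
)

```text
time: 2.8
tool_pos: [442.7, -138.2, 226.8]
tcp_rot: [3.141, -0.0, 0.442]
contact_force: [-0.0, -0.4, 0.5]
grip_width: 91.8
finger_force: 0.0
```

Request:
jog_arm(
  dp=[
    [0,0,0],
    [0,0,0],
    [0,0,0],
    [0,0,0],
    [0,0,0],
    [0,0,0],
  ],
  twist=[-9,-9,-9,-9,-9,0],
)

```text
time: 3.55
tool_pos: [442.1, -139.4, 226.8]
tcp_rot: [3.141, 0.0, 1.226]
contact_force: [0.0, -0.3, 0.7]
grip_width: 91.8
finger_force: 0.0
```

Run:
```python
from h import *
im=[]
for n in("wrist","scene","side"):
    im.append(bot.capture(n));cv2.imwrite(f"pics/{n}1.png",im[-1])
np.save('w1.npy',bot.camera_params('wrist'),allow_pickle=True)
c=bot.camera_params('wrist');print(np.round(proj(c,[[445,-136,32],[452,68,90],[582,-119,0]])))
cv2.imwrite('pics/c.png',np.hstack([cv2.resize(im[0],(800,600))]))
b=im[2][130:340,160:430];b=cv2.resize(b,None,fx=2.8,fy=2.8,interpolation=cv2.INTER_CUBIC);cv2.imwrite('pics/d.png',b)
```

```text
[[282. 186.]
 [197. -61.]
 [395. 124.]]
```

View pics/c.png

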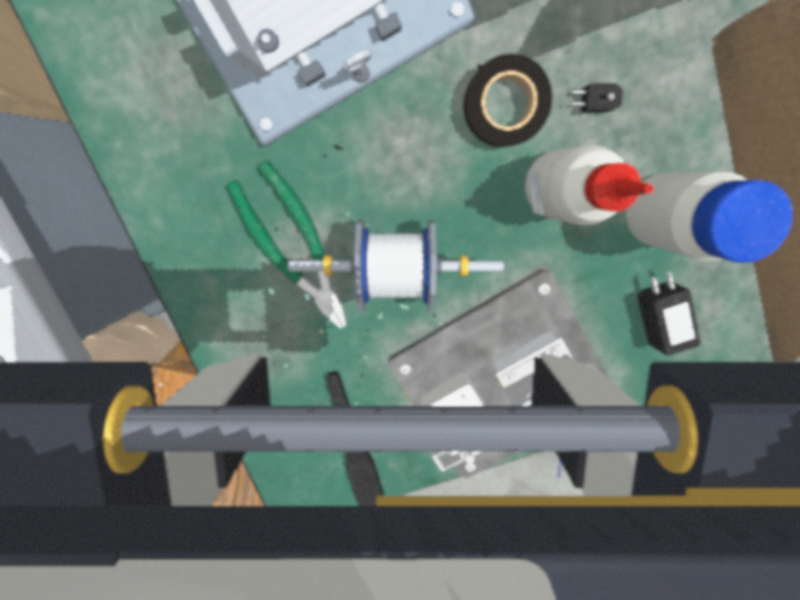

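Wrist: the axle runs level from (288,266) to (503,267) in the 800x600 view, and the left tip passes over the cutters' pivot. The stand's near base corners are at about (263,145) and (473,18). The fixture plate lies below right.

Run:
```python
from h import *
c=bot.camera_params('wrist');o=bot.get_obs();t=o['tool_pos'];w=o['tcp_rot'][2]
P=lambda x,y:(x*.7,y*.7)
e=[ray(c,*P(*p),32) for p in [(288,266.5),(503,267)]]
m=(e[0]+e[1])/2;d=e[1]-e[0];print(e,np.linalg.norm(d),m,np.degrees(np.arctan2(d[1],d[0])))
nuts=[ray(c,*P(*p),64) for p in [(358,232),(436,232)]];print('plates top',nuts,(nuts[0]+nuts[1])/2)
r=m-t;C,S=np.cos(w),np.sin(w);print('tool dx,dy',C*r[0]+S*r[1],S*r[0]-C*r[1],'axle dir in yaw',np.degrees(w)-90)
for z in(0,6,10):
    k=[ray(c,*P(*p),z) for p in [(263,145),(473,18)]];print(z,np.round(k,1).tolist(),np.linalg.norm(k[0]-k[1]),np.degrees(np.arctan2(*(k[1]-k[0])[1::-1])))
for d in bot.masks_of('wrist','reel')[:1]:
    print(d['bbox'],d['confidence'])
```

```text
[array([ 365.92989145, -107.93494456,   32.        ]), array([ 513.52488491, -161.61606958,   32.        ])] 157.0539565804583 [ 439.72738818 -134.77550707   32.        ] -19.986609884443748
plates top [array([426.92276315, -99.11424977,  64.        ]), array([ 474.74015519, -116.37393426,   64.        ])] [ 450.83145917 -107.74409201   64.        ]
tool dx,dy 3.5787922610809026 -3.783483595202119 axle dir in yaw -19.844551719128702
0 [[375.8, -20.2, 0.0], [548.9, 7.5, 0.0]] 175.28030742394614 9.066999822452162
6 [[377.2, -21.0, 6.0], [547.6, 6.2, 6.0]] 172.54679257314592 9.066999822452159
10 [[378.2, -21.5, 10.0], [546.8, 5.4, 10.0]] 170.72444933927906 9.066999822452164
[276.6, 184.3, 145.9, 64.6] 0.64
```

Request:
jog_arm(
  dp=[
    [0.0035,-0.0038,0.02],
    [0,0,0.025],
    [0,0,0.025],
    [0,0,0.025],
    [0,0,0.025],
    [0,0,0.025],
    [0,0,0.02],
    [0,0,0.014],
    [0,0,0.006],
    [0,0,0],
  ],
  twist=[0,0,0,0,0,0,0,0,0,0],
)

```text
time: 5.0
tool_pos: [439.8, -134.9, 41.7]
tcp_rot: [3.142, 0.0, 1.227]
contact_force: [-0.1, -0.5, 0.1]
grip_width: 92.1
finger_force: 0.0
```

Request:
jog_arm(
  dp=[
    [0,0,0],
    [0,0,0],
    [0,0,0],
    [0,0,0],
    [0,0,0],
    [0,0,0],
  ],
  twist=[0,0,0,0,0,0],
  jaw=0.04,
)

```text
time: 5.75
tool_pos: [439.8, -134.9, 41.9]
tcp_rot: [3.141, 0.0, 1.227]
contact_force: [0.2, -0.6, 1.8]
grip_width: 54.0
finger_force: 30.0
```

Request:
jog_arm(
  dp=[
    [0,0,-0.004],
    [0,0,-0.012],
    [0,0,-0.02],
    [0,0,-0.025],
    [0,0,-0.025],
    [0,0,-0.025],
    [0,0,-0.02],
    [0,0,-0.012],
    [0,0,-0.005],
    [0,0,0],
  ],
  twist=[0,0,0,0,0,0,0,0,0,0],
)

```text
time: 7.0
tool_pos: [439.5, -134.7, 189.5]
tcp_rot: [-3.141, 0.0, 1.227]
contact_force: [-0.2, 0.2, -4.5]
grip_width: 53.5
finger_force: 30.0
```

Request:
jog_arm(
  dp=[
    [0.01,-0.001,0],
    [0.02,-0.002,0],
    [0.02,-0.002,0],
    [0.02,-0.002,0],
    [0.02,-0.002,0],
    [0.013,-0.002,0],
    [0.005,0,0],
    [0,0,0],
    [0,0,0],
    [0,0,0],
  ],
  twist=[0,0,0,0,0,-4,-8,-8,-6,-2.8],
)

```text
time: 8.25
tool_pos: [465.0, -28.5, 189.0]
tcp_rot: [-3.14, -0.001, 1.732]
contact_force: [-0.4, 0.1, -5.2]
grip_width: 53.8
finger_force: 30.0
```

Run:
```python
from h import *
im=[]
for n in("wrist","side","scene"):
    im.append(bot.capture(n));cv2.imwrite(f"pics/{n}2.png",im[-1])
o=bot.get_obs();print(o['tool_pos'],o['tcp_rot'],o['contact_force'],o['joint_positions'])
cv2.imwrite('pics/e.png',cv2.resize(im[0],(800,600)))
```

```text
[465.08590247 -28.75169332 189.15268448] [-3.14050318e+00 -5.46932613e-04  1.72929152e+00] [ 0.18065851 -0.68789483 -5.0975506 ] [-2.26510577e-01  2.72177682e-01  1.73699611e+00  1.07872310e-04
  1.13363399e+00 -3.85051801e-01]
```

View pics/e.png

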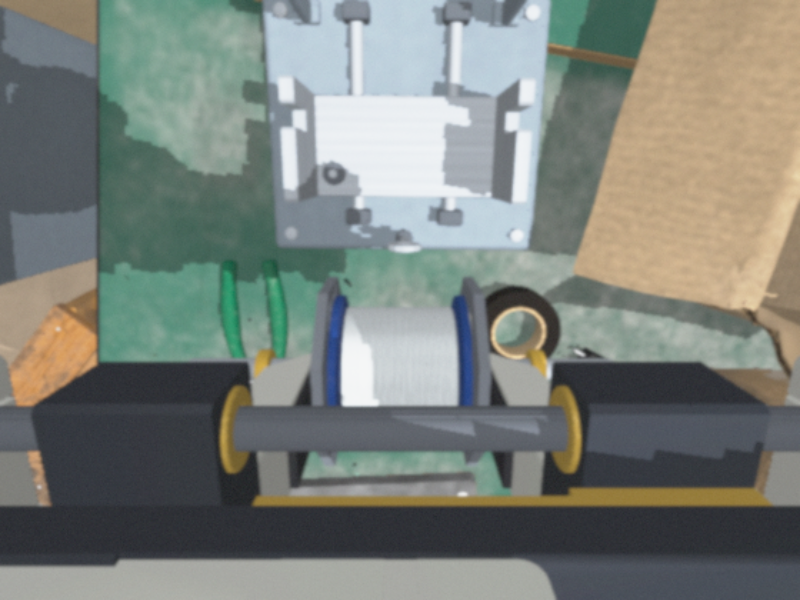

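Run:
```python
from h import *
im=cv2.imread('pics/wrist2.png')
l=cv2.resize(im[48:148,185:235],None,fx=6,fy=6,interpolation=cv2.INTER_CUBIC)[:600]
r=cv2.resize(im[48:148,335:385],None,fx=6,fy=6,interpolation=cv2.INTER_CUBIC)[:600]
cv2.imwrite('pics/f.png',np.hstack([l,r]))
```

```text
(no output)
```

View pics/f.png

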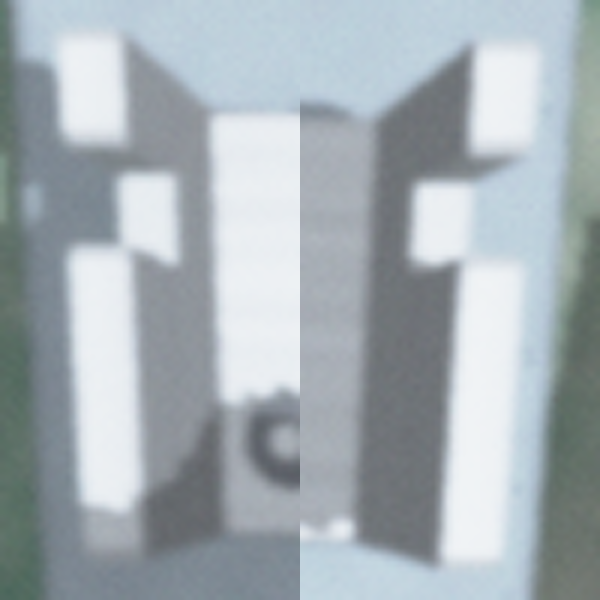

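The zoom shows both cheek tops. Left cheek: rear edge row 35, slot rows about 143 to 250, front edge row 555. Right cheek: rear edge row 42, slot rows about 157 to 262, front edge row 562.

Run:
```python
from h import *
c=bot.camera_params('wrist');o=bot.get_obs();t=o['tool_pos'];w=o['tcp_rot'][2];print(t,w)
L=lambda x,y:(185+(x+.5)/6-.5,48+(y+.5)/6-.5); Rr=lambda x,y:(335+(x-299.5)/6-.5,48+(y+.5)/6-.5)
def S(p):
    r=p-t;C,Q=np.cos(w),np.sin(w);return np.round([C*r[0]+Q*r[1],Q*r[0]-C*r[1],p[2]],1)
for nm,f,l in(('L',L,[(92,35,90),(94,143,90),(100,249,90),(112,555,90),(147,172,60),(149,258,60)]),('R',Rr,[(505,42,90),(503,157,90),(492,262,90),(470,562,90),(443,180,60),(440,266,60)])):
    for x,y,z in l: p=ray(c,*f(x,y),z);print(nm,np.round(p,1),'tool',S(p))
# collars check at axle z = t.z-9.9
for x,y in((264,361),(538,361)):print('collar',S(ray(c,x*.7,y*.7,t[2]-10)))
```

```text
[465.08590247 -28.75169332 189.15268448] 1.7292915236712814
L [391.9  76.6  90. ] tool [115.6 -55.6  90. ]
L [393.2  65.2  90. ] tool [104.1 -56.1  90. ]
L [395.1  53.7  90. ] tool [ 92.4 -56.1  90. ]
L [400.   18.7  90. ] tool [ 57.1 -56.8  90. ]
L [393.4  65.4  60. ] tool [104.3 -55.9  60. ]
L [394.7  54.9  60. ] tool [ 93.7 -56.3  60. ]
R [506.9  94.3  90. ] tool [114.9  60.7  90. ]
R [509.4  82.2  90. ] tool [102.6  61.3  90. ]
R [510.8  70.7  90. ] tool [91.  60.8 90. ]
R [515.9  36.4  90. ] tool [56.3 60.4 90. ]
R [508.9  82.9  60. ] tool [103.3  60.9  60. ]
R [510.8  72.4  60. ] tool [92.7 61.1 60. ]
collar [  4.5 -50.4 179.2]
collar [  4.5  50.2 179.2]
```

Run:
```python
from h import *
c=bot.camera_params('wrist');o=bot.get_obs();t=o['tool_pos'];w=o['tcp_rot'][2]
R=np.array(c['R']);p=-R.T@np.array(c['t']).ravel();r=p-t;print(np.cos(w)*r[0]+np.sin(w)*r[1],np.sin(w)*r[0]-np.cos(w)*r[1],r[2],R[2])
```

```text
72.11732046893967 -0.35473512993200806 158.03133684203607 [ 0.04142625 -0.26226111 -0.96410735]
```

Request:
jog_arm(
  dp=[
    [0.006,0.0004,0],
    [0.014,0.0004,0],
    [0.02,0.0004,0],
    [0.02,0.0004,0],
    [0.02,0.0004,0],
    [0.012,0.0004,0],
    [0.006,0,0],
    [0,0,0],
    [0,0,0],
  ],
  twist=[0,0,0,0,0,0,0,0.5,0],
)

```text
time: 9.52
tool_pos: [452.3, 67.4, 189.7]
tcp_rot: [3.142, 0.0, 1.721]
contact_force: [0.3, -0.3, -5.1]
grip_width: 53.7
finger_force: 30.0
```

Request:
jog_arm(
  dp=[
    [0.001,0,0.01],
    [0,0,0.02],
    [0,0,0.02],
    [0,0,0.015],
    [0,0,0.008],
    [0,0,0.004],
    [0,0,0],
    [0,0,0],
  ],
  twist=[0,0,0,0,0,0,0,0],
)

```text
time: 10.52
tool_pos: [452.4, 68.8, 113.1]
tcp_rot: [3.14, 0.0, 1.721]
contact_force: [-0.4, -0.6, -5.7]
grip_width: 53.8
finger_force: 30.0
```

Run:
```python
from h import *
print(bot.get_obs()['tool_pos'],bot.get_obs()['contact_force'])
a=bot.capture('scene');b=bot.capture('side');cv2.imwrite('pics/scene3.png',a);cv2.imwrite('pics/side3.png',b)
print(bot.get_obs()['tool_pos'],bot.get_obs()['contact_force'])
A=cv2.resize(a[195:320,170:300],(400,385),interpolation=cv2.INTER_CUBIC);B=cv2.resize(b[140:265,180:310],(400,385),interpolation=cv2.INTER_CUBIC)
cv2.imwrite('pics/g.png',np.hstack([A,B]))
```

```text
[452.44160993  68.82569392 113.14544747] [-0.44255771 -0.64637904 -5.72749119]
[452.33689828  68.81703586 113.12218397] [-0.6764667   0.3918418  -5.47219803]
```

View pics/g.png

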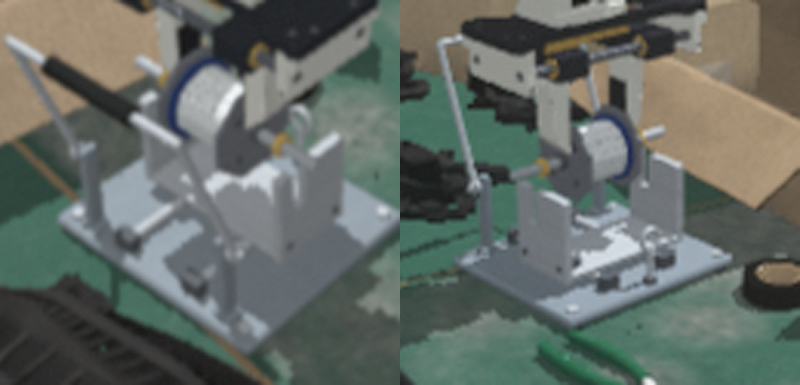

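The left panel (scene) shows the axle and collar just above the near cheek's slot. The right panel (side) shows both axle ends over the cheeks, with the bail clear.

Request:
jog_arm(
  dp=[
    [0,0,0.002],
    [0,0,0.002],
    [0,0,0.002],
    [0,0,0.001],
    [0,0,0.001],
    [0,0,0.001],
    [0,0,0.001],
    [0,0,0.001],
    [0,0,0],
  ],
  twist=[0,0,0,0,0,0,0,0,0],
)

```text
time: 11.75
tool_pos: [452.0, 68.8, 101.6]
tcp_rot: [-3.141, 0.0, 1.721]
contact_force: [-0.1, 0.0, -5.3]
grip_width: 53.6
finger_force: 30.0
```

Request:
jog_arm(
  dp=[
    [0,0,0.001],
    [0,0,0],
  ],
  twist=[0,0],
)

```text
time: 12.0
tool_pos: [452.0, 68.8, 100.6]
tcp_rot: [-3.142, 0.0, 1.721]
contact_force: [-0.3, -0.0, -5.7]
grip_width: 54.0
finger_force: 30.0
```

Request:
jog_arm(
  dp=[
    [0,0,0.001],
    [0,0,0.001],
    [0,0,0.001],
    [0,0,0],
  ],
  twist=[0,0,0,0],
)

```text
time: 12.5
tool_pos: [452.1, 68.7, 97.6]
tcp_rot: [-3.142, 0.0, 1.721]
contact_force: [-0.2, -2.6, -5.7]
grip_width: 54.1
finger_force: 30.0
```

Request:
jog_arm(
  dp=[
    [0,0,0.002],
    [0,0,0.002],
    [0,0,0.002],
    [0,0,0],
  ],
  twist=[0,0,0,0],
)

```text
time: 13.0
tool_pos: [452.0, 68.7, 91.5]
tcp_rot: [-3.141, 0.0, 1.721]
contact_force: [0.7, -2.0, -6.4]
grip_width: 53.7
finger_force: 30.0
```

Request:
jog_arm(
  dp=[
    [0,0,0.002],
    [0,0,0.002],
    [0,0,0.002],
    [0,0,0.002],
    [0,0,0],
  ],
  twist=[0,0,0,0,0],
)

```text
time: 13.62
tool_pos: [452.0, 68.8, 83.4]
tcp_rot: [-3.141, 0.0, 1.721]
contact_force: [1.2, -2.7, -6.2]
grip_width: 53.8
finger_force: 30.0
```

Request:
jog_arm(
  dp=[
    [-0.0005,0,0.001],
    [-0.0003,0,0.002],
    [0,0,0.002],
    [0,0,0.001],
    [0,0,0.001],
    [0,0,0],
  ],
  twist=[0,0,0,0,0,0],
)

```text
time: 14.38
tool_pos: [452.1, 68.0, 76.6]
tcp_rot: [-3.141, 0.0, 1.721]
contact_force: [-0.1, -0.6, -5.5]
grip_width: 53.4
finger_force: 30.0
```

Request:
jog_arm(
  dp=[
    [0,0,0.0005],
    [0,0,0.0005],
    [0,0,0.0005],
    [0,0,0],
  ],
  twist=[0,0,0,0],
)

```text
time: 14.88
tool_pos: [452.2, 68.0, 75.2]
tcp_rot: [-3.142, 0.0, 1.721]
contact_force: [0.1, 0.3, -5.3]
grip_width: 53.6
finger_force: 30.0
```

Request:
jog_arm(
  dp=[
    [0,0,0.0005],
    [0,0,0.0005],
    [0,0,0],
  ],
  twist=[0,0,0],
)

```text
time: 15.25
tool_pos: [452.2, 68.0, 74.2]
tcp_rot: [-3.142, 0.0, 1.721]
contact_force: [0.4, 0.2, -5.0]
grip_width: 53.9
finger_force: 30.0
```

Request:
jog_arm(
  dp=[
    [0,0,0.0004],
    [0,0,0.0004],
    [0,0,0],
  ],
  twist=[0,0,0],
)

```text
time: 15.62
tool_pos: [452.2, 68.0, 73.7]
tcp_rot: [3.141, 0.0, 1.721]
contact_force: [-1.3, 0.4, -0.5]
grip_width: 53.7
finger_force: 30.0
```

Request:
jog_arm(
  dp=[
    [0,0,0.0003],
    [0,0,0],
  ],
  twist=[0,0],
)

```text
time: 15.88
tool_pos: [452.3, 68.0, 73.6]
tcp_rot: [3.141, 0.0, 1.721]
contact_force: [-2.1, -0.8, 5.2]
grip_width: 53.3
finger_force: 30.0
```

Request:
jog_arm(
  dp=[
    [0,0,0],
    [0,0,0],
    [0,0,0],
    [0,0,0],
  ],
  twist=[0,0,0,0],
  jaw=0.062,
)

```text
time: 16.38
tool_pos: [452.3, 68.0, 73.1]
tcp_rot: [3.141, 0.0, 1.721]
contact_force: [0.0, -0.1, 0.1]
grip_width: 61.9
finger_force: 0.0
```

Run:
```python
from h import *
o=bot.get_obs();print(o['tool_pos'],o['contact_force'],o['moment'],o['finger_force'],o['grip_width'])
```

```text
[452.26991581  68.00096074  73.06954654] [ 0.04844331 -0.13765382  0.0860869 ] [-0.02055516 -0.14219589  0.01461328] 0.0 61.89928918795394
```

Request:
jog_arm(
  dp=[
    [0,0,-0.002],
    [0,0,-0.005],
    [0,0,-0.01],
    [0,0,-0.015],
    [0,0,-0.02],
    [0,0,-0.02],
    [0,0,-0.025],
    [0,0,-0.02],
    [0,0,-0.015],
    [0,0,-0.006],
  ],
  twist=[0,0,0,0,0,0,0,0,0,0],
)

```text
time: 17.62
tool_pos: [452.5, 68.0, 212.5]
tcp_rot: [3.139, 0.0, 1.721]
contact_force: [0.2, -0.7, -1.0]
grip_width: 62.0
finger_force: 0.0
```

Request:
jog_arm(
  dp=[
    [0.01,0,0],
    [0.02,0,0],
    [0.02,0,0],
    [0.02,0,0],
    [0.02,0,0],
    [0.02,0,0],
    [0.015,0,0],
    [0.007,0,0],
    [0,0,0],
  ],
  twist=[0,0,0,0,0,0,0,0,0],
  jaw=0,
)

```text
time: 18.75
tool_pos: [432.2, 198.7, 210.9]
tcp_rot: [-3.141, 0.0, 1.722]
contact_force: [0.9, -1.0, 0.8]
grip_width: 0.4
finger_force: 0.0
```

Run:
```python
from h import *
print(bot.get_obs()['contact_force'])
a=bot.capture('scene');b=bot.capture('side');cv2.imwrite('pics/scene4.png',a);cv2.imwrite('pics/side4.png',b)
A=cv2.resize(a[175:320,160:300],(400,414),interpolation=cv2.INTER_CUBIC);B=cv2.resize(b[120:265,180:320],(400,414),interpolation=cv2.INTER_CUBIC)
cv2.imwrite('pics/i.png',np.hstack([A,B]))
```

```text
[ 0.93528612 -1.02983004  0.75585876]
```

View pics/i.png

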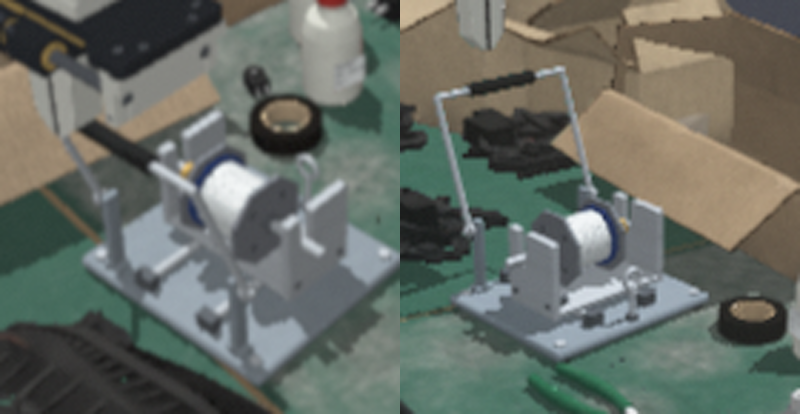

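Both panels show the reel seated in the slots. The bail is still open, and the closed fingers are above and behind its bar.

Request:
jog_arm(
  dp=[
    [0,0,0.006],
    [0,0,0.008],
    [0,0,0.008],
    [0,0,0.008],
    [0,0,0.008],
    [0,0,0.006],
    [0,0,0],
  ],
  twist=[0,0,0,0,0,0,0],
)

```text
time: 19.73
tool_pos: [432.1, 198.5, 166.6]
tcp_rot: [-3.141, 0.0, 1.721]
contact_force: [1.3, 0.1, 0.6]
grip_width: 0.5
finger_force: 0.0
```

Request:
jog_arm(
  dp=[
    [-0.005,0,0],
    [-0.006,0,0],
    [-0.006,0,0],
    [-0.006,0,0],
    [-0.006,0,0],
    [-0.006,0,0],
  ],
  twist=[0,0,0,0,0,0],
)

```text
time: 20.48
tool_pos: [437.7, 163.5, 167.1]
tcp_rot: [3.142, 0.0, 1.721]
contact_force: [-0.2, 1.1, 0.5]
grip_width: 0.3
finger_force: 0.5
```

Request:
jog_arm(
  dp=[
    [-0.008,0,0],
    [-0.01,0,0],
    [-0.01,0,0],
    [-0.01,0,0.001],
    [-0.01,0,0.002],
    [-0.01,0,0.002],
    [-0.01,0,0.002],
    [-0.01,0,0.003],
    [-0.01,0,0.004],
    [-0.008,0,0.004],
  ],
  twist=[0,0,0,0,0,0,0,0,0,0],
)

```text
time: 21.72
tool_pos: [452.0, 68.4, 148.7]
tcp_rot: [-3.141, -0.0, 1.721]
contact_force: [-0.8, 0.8, -0.3]
grip_width: 0.0
finger_force: 0.6
```

Run:
```python
from h import *
from scipy.optimize import least_squares
o=bot.get_obs();print(o['tool_pos'],o['contact_force'])
for n in('scene','side'):
    im=bot.capture(n);cv2.imwrite(f'pics/{n}5.png',im);c=bot.camera_params(n)
    for a in(1.4,1.2,1.0,.8):
        w=1.729;x=50-118*np.cos(a);p=[451.5-np.sin(w-1.5708)*x,69.8+np.cos(w-1.5708)*x,72.5+118*np.sin(a)];print(n,a,np.round(proj(c,p),0))
    print([(np.round(d['bbox']),d['confidence']) for d in bot.find_in(n,'bail')[:1]])
a=cv2.imread('pics/scene5.png');b=cv2.imread('pics/side5.png')
A=cv2.resize(a[175:320,160:300],(400,414),interpolation=cv2.INTER_CUBIC);B=cv2.resize(b[120:265,180:320],(400,414),interpolation=cv2.INTER_CUBIC)
cv2.imwrite('pics/j.png',np.hstack([A,B]))
```

```text
[452.04752881  68.39037903 148.73356475] [-0.83523925  0.77774598 -0.25835228]
scene 1.4 [[230. 203.]]
scene 1.2 [[239. 200.]]
scene 1.0 [[247. 199.]]
scene 0.8 [[254. 201.]]
[(array([234., 235.,  81.,  89.]), 0.56)]
side 1.4 [[233. 153.]]
side 1.2 [[239. 158.]]
side 1.0 [[245. 164.]]
side 0.8 [[250. 172.]]
[(array([240., 181.,  62.,  28.]), 0.7)]
```

View pics/j.png

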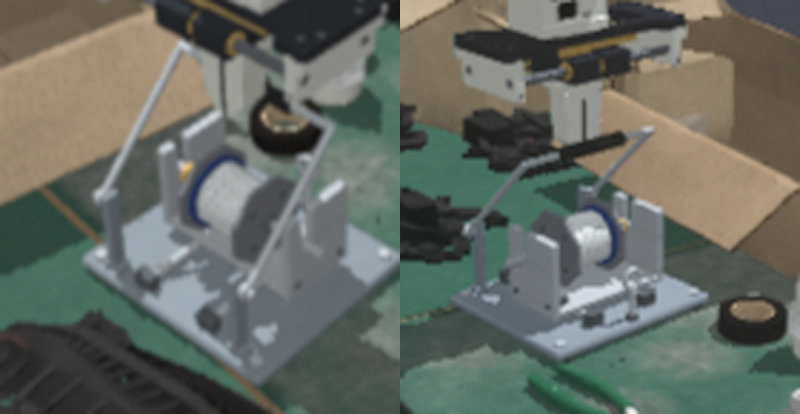

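Scene and side: the bail is swung over to about 0.85 rad, with the fingers just behind the bar (side crop near (590,152)). Next: go over the top and press it down.

Request:
jog_arm(
  dp=[
    [0.003,0,-0.005],
    [0,0,-0.012],
    [0,0,-0.015],
    [0,0,-0.01],
    [-0.01,0,0],
    [-0.015,0,0],
    [-0.01,0,0],
    [-0.003,0,0],
    [0,0,0],
  ],
  twist=[0,0,0,0,0,0,0,0,0],
)

```text
time: 23.05
tool_pos: [457.2, 34.1, 190.9]
tcp_rot: [-3.141, -0.0, 1.72]
contact_force: [-0.1, 0.1, 0.2]
grip_width: 0.4
finger_force: 0.0
```

Request:
jog_arm(
  dp=[
    [0,0,0.005],
    [0,0,0.005],
    [0,0,0.004],
    [0,0,0.003],
    [-0.002,0,0.003],
    [-0.002,0,0.003],
    [-0.002,0,0.003],
  ],
  twist=[0,0,0,0,0,0,0],
)

```text
time: 23.92
tool_pos: [458.2, 28.3, 165.0]
tcp_rot: [3.141, 0.0, 1.721]
contact_force: [-1.4, -0.0, -0.2]
grip_width: 0.4
finger_force: 0.0
```

Request:
jog_arm(
  dp=[
    [-0.003,0,0.004],
    [-0.003,0,0.004],
    [-0.003,0,0.004],
    [-0.003,0,0.005],
    [-0.003,0,0.006],
    [-0.002,0,0.006],
  ],
  twist=[0,0,0,0,0,0],
)

```text
time: 24.68
tool_pos: [460.7, 11.4, 135.6]
tcp_rot: [-3.141, 0.0, 1.721]
contact_force: [-0.2, -0.2, 1.2]
grip_width: 0.2
finger_force: 0.0
```

Run:
```python
from h import *
o=bot.get_obs();print(o['tool_pos'],o['contact_force'])
b=bot.capture('side');a=bot.capture('scene')
A=cv2.resize(a[175:320,160:300],(400,414),interpolation=cv2.INTER_CUBIC);B=cv2.resize(b[120:265,180:320],(400,414),interpolation=cv2.INTER_CUBIC)
cv2.imwrite('pics/k.png',np.hstack([A,B]))
```

```text
[460.7067314   11.43464249 135.63988345] [-0.18835781 -0.19604091  1.19283131]
```

View pics/k.png

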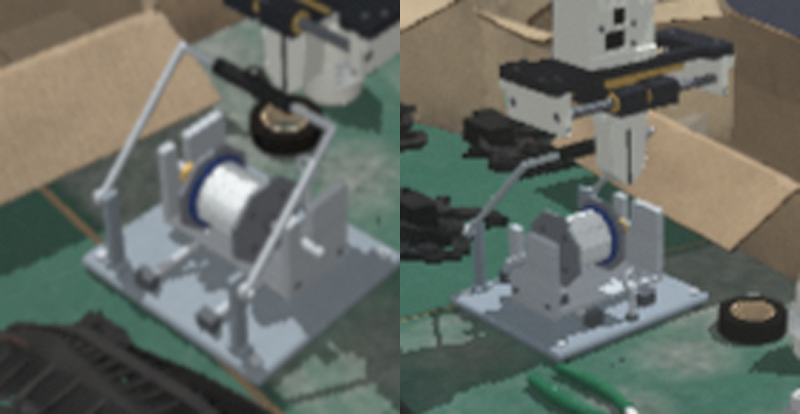

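The fingers passed in front of the bar, and the bail is still at about 1 rad. I'll back up and come down further back.

Request:
jog_arm(
  dp=[
    [0,0,-0.012],
    [0,0,-0.016],
    [0,0,-0.016],
    [0,0,-0.012],
    [0.01,0,0],
    [0.015,0,0],
    [0.012,0,0],
    [0.003,0,0],
    [0,0,0],
  ],
  twist=[0,0,0,0,0,0,0,0,0],
)

```text
time: 25.9
tool_pos: [454.6, 51.5, 191.9]
tcp_rot: [-3.141, 0.0, 1.722]
contact_force: [0.1, -0.3, -0.7]
grip_width: 0.6
finger_force: 0.0
```

Request:
jog_arm(
  dp=[
    [0,0,0.005],
    [0,0,0.005],
    [0,0,0.004],
    [0,0,0.003],
    [0,0,0.003],
    [0,0,0],
  ],
  twist=[0,0,0,0,0,0],
)

```text
time: 26.65
tool_pos: [454.6, 51.2, 171.9]
tcp_rot: [-3.141, -0.0, 1.721]
contact_force: [-1.1, 1.1, 0.8]
grip_width: 0.4
finger_force: 0.0
```

Request:
jog_arm(
  dp=[
    [-0.004,0,0.003],
    [-0.004,0,0.003],
    [-0.004,0,0.003],
    [-0.005,0,0.006],
    [-0.005,0,0.006],
    [-0.005,0,0.006],
    [0,0,0],
  ],
  twist=[0,0,0,0,0,0,0],
)

```text
time: 27.52
tool_pos: [458.7, 24.1, 144.6]
tcp_rot: [-3.141, -0.0, 1.72]
contact_force: [0.7, -0.7, 1.1]
grip_width: 0.3
finger_force: 0.5
```

Run:
```python
from h import *
print(bot.get_obs()['contact_force'])
for n in('scene','side'):
    im=bot.capture(n);cv2.imwrite(f'pics/{n}6.png',im);c=bot.camera_params(n)
    for a in(1,.8,.6,.4):
        w=1.729;x=50-118*np.cos(a);p=[[451.5-.158*x-.987*y,69.8+.987*x-.158*y,72.5+118*np.sin(a)] for y in(-68.5,0,68.5)];print(n,a,np.round(proj(c,p),0).tolist())
    print([(np.round(d['bbox']),d['confidence']) for d in bot.masks_of(n,'bail')[:1]])
    g=im[150:300,180:320].astype(int); m=(g.max(2)<45);
```

```text
[ 0.71638509 -0.67953549  1.11846531]
scene 1 [[221.0, 186.0], [247.0, 199.0], [275.0, 214.0]]
scene 0.8 [[228.0, 188.0], [254.0, 201.0], [281.0, 216.0]]
scene 0.6 [[234.0, 192.0], [259.0, 205.0], [286.0, 219.0]]
scene 0.4 [[238.0, 197.0], [263.0, 211.0], [290.0, 225.0]]
[(array([241., 237.,  81.,  82.]), 0.61)]
side 1 [[266.0, 159.0], [245.0, 164.0], [222.0, 170.0]]
side 0.8 [[271.0, 166.0], [250.0, 172.0], [227.0, 178.0]]
side 0.6 [[275.0, 174.0], [254.0, 181.0], [231.0, 187.0]]
side 0.4 [[278.0, 183.0], [257.0, 190.0], [235.0, 197.0]]
[(array([247., 184.,  52.,  18.]), 0.64)]
```

Request:
jog_arm(
  dp=[
    [-0.004,0,0.006],
    [-0.004,0,0.007],
    [-0.004,0,0.007],
    [-0.003,0,0.007],
    [-0.002,0,0.007],
    [-0.002,0,0.007],
    [0,0,0],
  ],
  twist=[0,0,0,0,0,0,0],
)

```text
time: 28.6
tool_pos: [461.2, 5.7, 103.5]
tcp_rot: [-3.14, -0.0, 1.721]
contact_force: [0.4, 0.9, 0.1]
grip_width: 0.2
finger_force: 0.0
```

Request:
jog_arm(
  dp=[
    [0,0,0.004],
    [0,0,0.004],
    [0,0,0.004],
    [0,0,0.003],
    [0,0,0],
  ],
  twist=[0,0,0,0,0],
)

```text
time: 29.22
tool_pos: [461.4, 5.8, 88.8]
tcp_rot: [-3.141, -0.0, 1.721]
contact_force: [-0.5, 0.3, 0.2]
grip_width: 0.5
finger_force: 0.0
```

Run:
```python
from h import *
print(bot.get_obs()['contact_force'])
for n in('scene','side'):
    im=bot.capture(n);cv2.imwrite(f'pics/{n}7.png',im);c=bot.camera_params(n)
    for a in(.6,.4,.2,.1,0):
        w=1.729;x=50-118*np.cos(a);p=[[451.5-.158*X-.987*y,69.8+.987*X-.158*y,Z] for X,Z in ((x,72.5+118*np.sin(a)),(50,72.5)) for y in(-68.5,68.5)];q=proj(c,p);print(n,a,'bbox x',np.round([q[:,0].min(),q[:,0].max()]),'y',np.round([q[:,1].min(),q[:,1].max()]))
    for d in bot.masks_of(n,'bail')[:2]:
        u,v,w,h=d['bbox'];print('  got',np.round([u-w/2,u+w/2]),np.round([v-h/2,v+h/2]),d['confidence'])
```

```text
[-0.54551484  0.29726825  0.20092676]
scene 0.6 bbox x [201. 286.] y [192. 273.]
scene 0.4 bbox x [201. 290.] y [197. 273.]
scene 0.2 bbox x [201. 292.] y [205. 273.]
scene 0.1 bbox x [201. 292.] y [209. 273.]
scene 0 bbox x [201. 292.] y [213. 273.]
  got [201. 289.] [217. 277.] 0.71
side 0.6 bbox x [208. 275.] y [174. 202.]
side 0.4 bbox x [208. 278.] y [183. 202.]
side 0.2 bbox x [208. 280.] y [189. 207.]
side 0.1 bbox x [208. 280.] y [189. 212.]
side 0 bbox x [208. 280.] y [189. 217.]
  got [204. 276.] [195. 214.] 0.58
```

Request:
jog_arm(
  dp=[
    [0,0,0.003],
    [0,0,0.003],
    [0,0,0.002],
    [0,0,0],
  ],
  twist=[0,0,0,0],
)

```text
time: 29.92
tool_pos: [461.5, 5.7, 80.9]
tcp_rot: [-3.141, -0.0, 1.721]
contact_force: [-0.0, -0.6, 0.3]
grip_width: -0.0
finger_force: 0.0
```

Request:
jog_arm(
  dp=[
    [0,0,0.001],
    [0,0,0.0005],
    [0,0,0],
  ],
  twist=[0,0,0],
)

```text
time: 30.3
tool_pos: [461.6, 5.7, 79.6]
tcp_rot: [3.142, 0.0, 1.721]
contact_force: [0.2, 0.3, -0.1]
grip_width: 0.8
finger_force: 0.0
```

Request:
jog_arm(
  dp=[
    [0,0,0.0005],
    [0,0,0.0005],
    [0,0,0.0005],
    [0,0,0],
  ],
  twist=[0,0,0,0],
)

```text
time: 30.8
tool_pos: [461.8, 5.7, 78.5]
tcp_rot: [3.141, 0.0, 1.721]
contact_force: [-1.6, -0.9, 6.0]
grip_width: 0.2
finger_force: 3.0
```

Request:
jog_arm(
  dp=[
    [0,0,0.0005],
    [0,0,0.0005],
    [0,0,0],
  ],
  twist=[0,0,0],
)

```text
time: 31.18
tool_pos: [461.9, 5.6, 78.1]
tcp_rot: [3.141, 0.001, 1.721]
contact_force: [-2.5, -0.1, 12.8]
grip_width: 0.5
finger_force: 5.9
```

Firm stop at 78.5 mm, where the closed sleeve top (79 mm) should be. I'll retreat and check.

Request:
jog_arm(
  dp=[
    [0,0,-0.004],
    [0,0,-0.01],
    [0,0,-0.02],
    [0,0,-0.02],
    [0,0,-0.025],
    [0,0,-0.025],
    [0,0,-0.02],
    [0,0,-0.01],
    [0,0,0],
    [0,0,0],
  ],
  twist=[0,0,0,0,0,0,0,0,0,0],
)

```text
time: 32.42
tool_pos: [461.2, 5.8, 210.3]
tcp_rot: [-3.14, -0.0, 1.721]
contact_force: [-0.2, -0.4, -0.1]
grip_width: 0.2
finger_force: 0.0
```

Run:
```python
from h import *
b=bot.capture('side');a=bot.capture('scene')
A=cv2.resize(a[175:320,160:300],(400,414),interpolation=cv2.INTER_CUBIC);B=cv2.resize(b[120:265,180:320],(400,414),interpolation=cv2.INTER_CUBIC)
cv2.imwrite('pics/l.png',np.hstack([A,B]))
```

```text
(no output)
```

View pics/l.png

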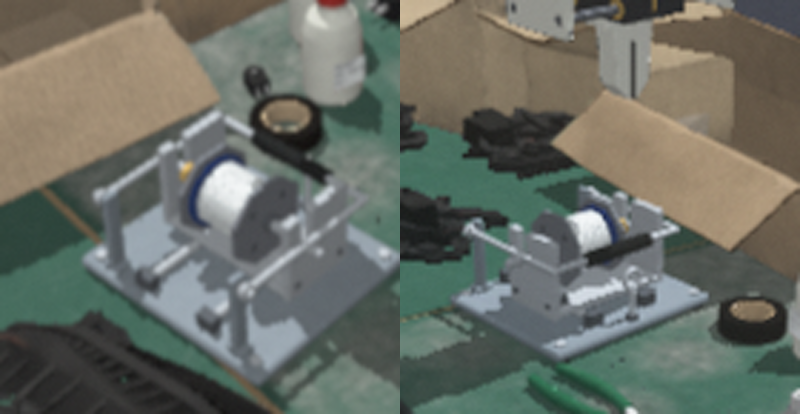

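Both views show the bail lying level and closed across the axle, the reel seated, and the gripper clear.

```bash
python3 -c "
from plant import bot
print(bot.close_job())"
```

```text
the job is handed in; nothing more can be done
None
```

The reel is seated in both slots with the bail closed on its stop and the gripper clear. I handed the job in after about 32 s of robot time; no verdict was returned.

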